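# Release a bent lamp bracket from its die

### The arm

A 6-joint arm with a two-finger parallel gripper is mounted at the origin on the work surface. World frame = base frame: x ahead of the robot, y to its left, z up, the work surface at z = 0. Lengths are in mm, angles in rad, forces in N, time in s.
With the tool pointing down it reaches from about 400 to 925 mm from the base axis. Payload 12.5 kg.
Tool frame: the origin (TCP) lies at the very end of the fingers, on their centre line; the grasp point (between the pads) lies grip_depth behind it (grip_depth is the distance from the TCP to the grasp point, in mm); z points along the fingers, y is the line along which they close (so a half turn about z gives the same grasp; the last joint's range is limited). The gripper opens to 95 mm and grips with 3 to 60 N. Pads are 20 mm wide; open, the fingers measure 119 mm over their backs; the gripper's body (75 mm by 180 mm) begins 59 mm behind the grasp point.
Start: joints at [-1.309, 0.491, 1.559, -0, 1.092, -0.106], TCP at [224.751, -583.21, 214.661] pointing down, gripper open.
Joint ranges: [-3.1, 3.1], [-0.84, 2.19], [0.05, 2.79], [-1.13, 4.28], [0.06, 2.93], [-2.69, 2.69]. Speed limits (rad/s): [2.22, 2.22, 2.79, 3.14, 3.14, 3.14].

### API

Orientations are given as [roll, pitch, yaw] about the fixed x, y, z axes, in that order (R = Rz(yaw) Ry(pitch) Rx(roll)).
In Python, from cell import state, read_camera, job_done, grip_depth gives the robot as it stands.
- The arm moves only by the tool drive_tool, never from a script. Its argument "targets" is a list of rows, each an object with "jaw": the opening, from 0 (shut) to 1 (fully open); "travel": the shift along the tool's x, y, z in m, a list of three; "twist": the turn about the tool's z in rad. In form: [{"jaw": jaw, "travel": [tx, ty, tz], "twist": twist}, ...]. A call has 1 to 8 rows; each row is the pose to reach, as a shift and turn from the pose commanded when the call began, along the tool's axes at that moment; what a row does not reach only later rows make up. A row lasts 1/12 s, in which the tool goes at most 41.7 mm and 7.16 degrees, less where a joint would pass 70% of its speed; a pose out of reach is approached as far as the arm can. A call with a gripper value outside its range is refused whole. The fingers move at their own pace and stop on an object; the grip force is fixed at half the most. Time passes only in rows, so rows that repeat a pose let the fingers close. It gives the time, the measured TCP pose, the force, the opening and the grip force at its end, in the units of the state.
- state(): the state, without advancing time (a new reading comes with each control period).
- read_camera(name): name is "side" or "top" or "wrist"; returns a dict with "frame" (384x512x3 uint8, red, green, blue), "fx", "fy", "cx", "cy" (pixels), "k1" (the pictures are not rectified: a ray, as slopes to the right and down, at radius r is drawn at 1 + k1 r^2 times it, then the intrinsics apply), "R" (3x3) and "t" (3): a world point X has camera coordinates R X + t. Camera axes: x right, y down, z forward; pixel columns grow to the right and rows downward; lengths in mm; the calibration is good to about 2 mm. A picture is of the moment at which its call begins. There is no depth.
- job_done(): hands the job in; it is judged then, once.
The state is a dict: "t": time; "joints": joint angles; "qvel": joint speeds; "tau": joint torques, N m; "eef_pos": TCP position; "tcp_rot": TCP orientation; "ft_force": force on the tool from outside, world axes, zero at the start; "moment": the same for the moment, N m; "opening": opening from 0.0 (shut) to 1.0 (fully open); "grip_force": force on a finger pad.
Only numpy, scipy, OpenCV 4.12 (cv2) and the standard library are available. Lean on these libraries where they do the work, as an engineer would, in place of code of your own. Each camera call takes 0.05 s, during which the arm holds its last target. There are 200 camera calls.

### The job

The lamp bracket in the bending die is finished. Pull the die's spring-loaded locating pin straight back to its stop by its black knob, so that the catch drops and the pin stays parked, then lift the bracket out of the die and set it down in the parts tray beside the one already made; do not drop it in. Leave the pin parked and the other things on the bench where they are.

Things in the scene. Friction and masses are not known exactly. Their poses are not given: they have to be found in the camera images.
- die: bending die bolted to the bench: base plate 185 x 100 x 15 mm, grey die block 100 x 70 mm, its top at z 62 mm. Origin on the bench under the middle of the block's open pocket, z up. Pocket 64 (x) by 28 (y) mm, floor at z 30 mm. On the block's -x side a slotted pillow block (34 mm wide, x -50 to -95 mm, top at z 74 mm) carries the sprung locating pin and its catch.
- knob (a point): middle of the pin's black ribbed pull knob: cylinder 28 mm across and 26 mm long, axis along the die's x, 50 mm above the bench, 121 mm from the die's origin towards die -x when home. Moves with the pin; axes as the die's. 13 mm of bare 22 mm shank lies between knob and pillow block when home; beside and behind the knob it is free.
- pin (a joint): travel of the sprung pin in m: 0 = home, the pin's 8 mm tip through the hole in the bracket's leg so that it cannot be lifted; grows as the knob is pulled straight along die -x; 0.035 = stop. The spring pulls back with 5 N at home, 12 N at the stop. Past 0.032 the catch drops and the pin then stays at about 0.031, clear of the bracket, when let go; let go earlier, it springs home.
- catch (a joint): angle in rad of the hold-back catch, a small sprung steel lever on top of the pillow block: about 0 = riding on the shank, about 0.19 = dropped and holding the pin out. It drops by itself and needs no touching.
- bracket: lamp bracket in the die: steel strap 25 x 4 mm bent to an L, about 95 g. Origin under the middle of the foot; foot 58 mm long along x; the leg rises at its -x end (x -29 to -25 mm) to z 70 mm. It sits with its foot on the pocket floor, axes as the die's, 1.5 to 3 mm clear all round, the leg 38 mm proud of the block. An 11 mm hole 20 mm up the leg takes the pin.
- bracket_grip (a point): point in the middle of the bracket's leg, 58 mm above the bracket's origin (12 mm below the leg's top end): pinch the leg here from above, across its 25 mm width (bracket's y axis). Axes as those of the bracket.
- tray: grey open parts tray fixed on the bench, 200 mm (x) by 160 mm (y) and 35 mm high outside, walls and floor 4 mm thick. Origin on the bench under its middle. A finished bracket stands in its +x end.
- bracket_done: bystander: an identical finished bracket standing in the tray on its foot, 55 to 62 mm from the tray's middle towards +x and up to 30 mm to either side, foot across the tray. Origin under the middle of its foot.
- hammer: bystander: ball-peen hammer, 290 mm, lying on the bench on the left, near the robot
- wrench: bystander: wrench, 190 mm, lying on the bench between die and tray
- pedal: bystander: block pedal, about 95 x 95 x 27 mm, on the right
- grease_tub: bystander: white tub, 72 mm in diameter, 75 mm high, on the right
- bell: bystander: bicycle bell, 54 mm in diameter, 35 mm high, beyond the die and tray
- lamp: bystander: bicycle head lamp, 65 x 50 x 57 mm, beyond the die and tray
- chainring: bystander: chainring, 155 mm in diameter, 4 mm thick, flat on the bench on the left
- forming_bar: bystander: steel bar 70 x 25 x 25 mm, beyond the die and tray
There are look-alikes about, which are no part of the job. Leave any red look-alike of the bracket alone.

How it is judged (in metres and radians):
On the way, in this order (a step that is already met when the one before it is completed fails the run):
1. the locating pin is pulled out past its catch, and the catch has dropped (value of joint pin above 0.027 m and value of joint catch above 0.12 rad), for 0.2 s.
2. the bracket is lifted clear of the die (z of bracket in the frame of die above 0.07 m), for 0.1 s.
At the end, for the whole second after the job is handed in: the bracket rests still inside the tray (its origin within 95 mm along and 75 mm across of the tray's middle, less than 40 mm up), let go, with the locating pin still out more than 27 mm and its catch down (all of step 1 and x of bracket in the frame of tray between -0.095 and 0.095 m and y of bracket in the frame of tray between -0.075 and 0.075 m and z of bracket in the frame of tray below 0.04 m and linear speed of bracket below 0.02 m/s and angular speed of bracket below 0.2 rad/s); the robot touches nothing.
It fails at once if another thing on the bench or the made bracket was moved more than 40 mm (distance of any of hammer, wrench, pedal, grease_tub, bell, lamp, chainring, forming_bar, bracket_done from where it was at the start of the episode above 0.04 m).
It fails at once if the bracket was dropped or thrown (faster than 0.9 m/s, as after a fall of 40 mm, while not held by the fingers) (linear speed of bracket above 0.9 m/s and contact force between the fingers and bracket below 0.5 N).
It also fails if it takes over 48 s, if anything falls off the work surface, if the arm or the gripper's body presses on something with over 40 N, if the wrist force passes 120 N, or if a joint passes its speed limit or range.

## Working session

There is one attempt and no reset: what is moved stays moved. The work goes in short steps, Python scripts to look and compute and a tool call to move; the robot and the scene stay as the last step left them, time stands still between calls to the robot, and variables do not carry over. Pictures are saved under pics/ and viewed, at most 10 in all, crops included, and the job is handed in when it is done.

Besides the shell and the picture viewer there is one more tool, called after ">>>" by a JSON object that holds its "method" and its "body". drive_tool: Moves the arm, as the interface text tells. Its arguments: {"type":"object","properties":{"targets":{"type":"array"}},"required":["targets"]}

```bash
mkdir -p pics; ls; cat > h.py <<'E'
import numpy as np, cv2
from cell import state, read_camera, job_done, grip_depth
def save(n,f):
    c=read_camera(n); cv2.imwrite(f,c["frame"][:,:,::-1]); np.save(f[:-4]+'.npy',c,allow_pickle=True); return c
def load(f): return np.load(f,allow_pickle=True).item()
def ray(c,u,v):
    x,y=cv2.undistortPoints(np.array([[[u,v]]],float),np.array([[c["fx"],0,c["cx"]],[0,c["fy"],c["cy"]],[0,0,1]],float),np.array([c["k1"],0,0,0],float))[0,0]
    R=np.array(c["R"]); return -R.T@np.array(c["t"]), R.T@np.array([x,y,1])
def at(c,u,v,z):
    o,d=ray(c,u,v); return o+d*(z-o[2])/d[2]
def proj(c,X):
    p=np.array(c["R"])@np.array(X,float)+c["t"]; s=p[:2]/p[2]; s=s*(1+c["k1"]*(s@s)); return np.array([c["fx"]*s[0]+c["cx"],c["fy"]*s[1]+c["cy"]])
E
python3 - <<'E'
from h import *
cs=[save(n,f'pics/{n}0.png') for n in('top','side','wrist')]
for c in cs[:2]: print(-np.array(c["R"]).T@c["t"],c["R"],c["fx"],c["k1"])
for n in('top','side'):
    im=cv2.imread(f'pics/{n}0.png'); cv2.imwrite(f'pics/{n}0b.png',cv2.resize(im,(800,600),interpolation=3))
print(grip_depth,state())
E
```

```text
pics
[ 386.40217999   20.27785437 1343.24110589] [[ 0.00542258 -0.99998301 -0.00214062]
 [-0.98812942 -0.00502962 -0.1535414 ]
 [ 0.15352802  0.0029478  -0.9881399 ]] 443.19720818434615 -0.1633523487306778
[264.19750498 805.32352936 623.84234118] [[-0.93047171 -0.36593997  0.01761616]
 [-0.21296204  0.50111859 -0.83876536]
 [ 0.29810999 -0.78419901 -0.544208  ]] 354.3079054194149 -0.0002861813122173665
18.8 {'t': 0.15, 'joints': array([-1.30861284e+00,  4.91426010e-01,  1.55929664e+00,  9.89594882e-06,
        1.09171147e+00, -1.05605370e-01]), 'qvel': array([ 0.00010173, -0.00166388, -0.00216233,  0.00081782, -0.00018716,
       -0.00095386]), 'tau': array([ 1.11437643e-03, -6.12896347e+01, -2.58277863e+01,  6.92686415e-02,
        4.73468774e-02, -6.56294355e-05]), 'eef_pos': array([ 224.69580872, -583.02681913,  214.19735102]), 'tcp_rot': array([-3.14075680e+00, -9.74269844e-05,  3.67784252e-01]), 'ft_force': array([-0.40074356, -0.3727979 , -0.528639  ]), 'moment': array([ 0.00751939,  0.0195809 , -0.0032503 ]), 'grip_force': 0.0, 'opening': 0.9997844633461598}
```

View pics/top0b.png

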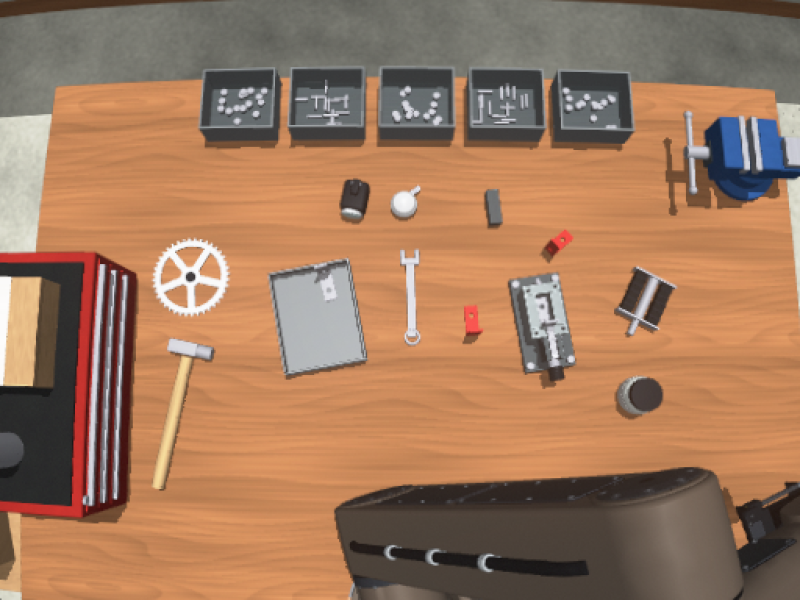

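View pics/side0b.png

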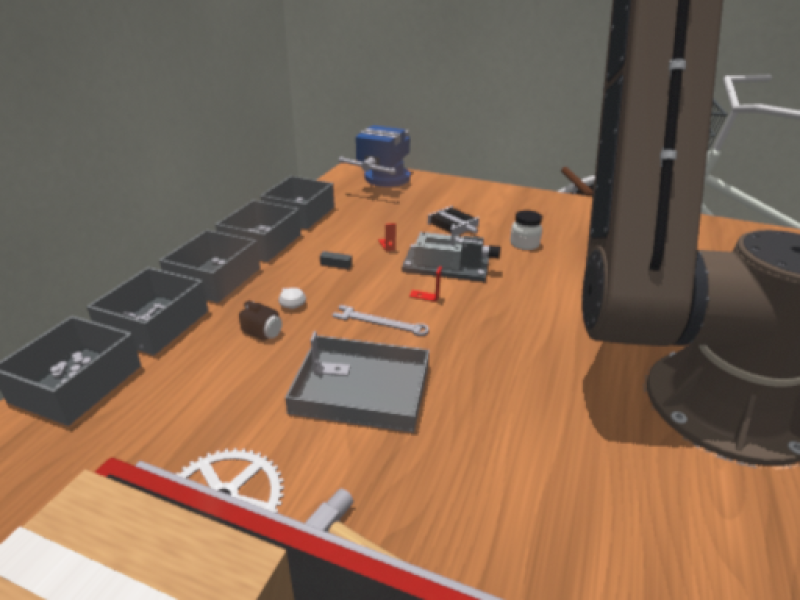

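The top view shows the die at about (543,322), with its black knob at (556,372) on the robot side. The tray is at (318,318), with the finished bracket in it at (327,285).

What could be taken for the bracket (800x600 top image):
- Grey bracket in the die pocket at (543,305). This is the one I want.
- Red look-alikes at (472,320) and (560,243).
- Finished bracket in the tray at (327,285).

What could be taken for the knob: the black knob at (556,372) or the dark tub lid at (645,393). I choose the one on the die.

```bash
python3 - <<'E'
from h import *
im=cv2.imread('pics/top0.png')
a=cv2.resize(im[165:250,322:376],None,fx=7,fy=7,interpolation=cv2.INTER_CUBIC)
b=cv2.resize(im[160:245,166:240],None,fx=5,fy=5,interpolation=cv2.INTER_CUBIC)
o=np.zeros((595,a.shape[1]+b.shape[1]+4,3),np.uint8); o[:,:a.shape[1]]=a; o[:b.shape[0],a.shape[1]+4:]=b
print(o.shape,a.shape); cv2.imwrite('pics/crop1.png',o)
E
```

```text
(595, 752, 3) (595, 378, 3)
```

View pics/crop1.png

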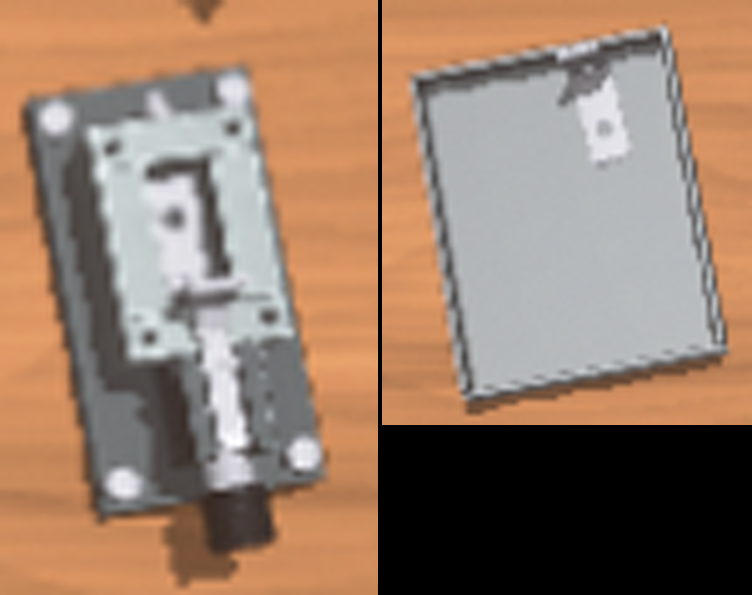

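```bash
cat >> h.py <<'E'
def fit(c,px,model,z):
    # px corners; model corners (local xy); returns x,y,yaw
    P=np.array([at(c,u,v,z)[:2] for u,v in px]); M=np.array(model,float); mp,mm=P.mean(0),M.mean(0)
    A=(P-mp)[:,0]+1j*(P-mp)[:,1]; B=(M-mm)[:,0]+1j*(M-mm)[:,1]; k=(A*B.conj()).sum()
    yaw=np.angle(k); c_,s_=np.cos(yaw),np.sin(yaw); R=np.array([[c_,-s_],[s_,c_]]); t=mp-R@mm
    return t,yaw,abs(k)/(abs(B)**2).sum(),(P-(M@R.T+t)).round(1).tolist()
E
python3 - <<'E'
from h import *
c=load('pics/top0.npy')
A=lambda l:[(322+x/7-.43,165+y/7-.43) for x,y in l]
B=lambda l:[(166+(x-382)/5-.4,160+y/5-.4) for x,y in l]
rect=lambda a,b:[(a,b),(a,-b),(-a,-b),(-a,b)]
# order: far-left(+x,+y), far-right, near-right, near-left
print('block',fit(c,A([(88,125),(238,100),(293,335),(130,360)]),rect(50,35),62))
t=fit(c,A([(25,105),(245,68),(325,475),(100,518)]),rect(92.5,50),15);print('base',t)
print('tray',fit(c,B([(415,75),(665,28),(727,350),(465,400)]),rect(100,80),35))
print('knob top near end', at(c,*A([(240,520)])[0],62), 'leg top',at(c,*A([(205,297)])[0],100), 'done foot hole',at(c,*B([(604,128)])[0],8))
E
```

```text
block (array([ 570.51535771, -239.89739057]), np.float64(0.1742918174915304), np.float64(0.9977691725323768), [[1.1, -1.9], [0.1, 2.7], [-1.3, -0.6], [0.2, -0.2]])
base (array([ 550.78531525, -243.01588219]), np.float64(0.1686705413343048), np.float64(0.9860420828648384), [[-1.8, -0.9], [-1.4, -0.2], [2.3, 0.5], [0.8, 0.6]])
tray (array([558.46071899, 190.98701637]), np.float64(0.19427588076828753), np.float64(0.9863460076485214), [[0.1, -3.0], [-1.4, 2.7], [0.7, 1.1], [0.7, -0.8]])
knob top near end [ 448.73536843 -259.3162878    62.        ] leg top [ 537.33175029 -238.69849569  100.        ] done foot hole [613.7376916  173.09295797   8.        ]
```

```bash
cat >> h.py <<'E'
from scipy.spatial.transform import Rotation as Ro
def go(x,y,z,yaw):
    s=state(); R=Ro.from_euler('xyz',s["tcp_rot"]); d=R.inv().apply(np.array([x,y,z])-s["eef_pos"])/1000
    w=s["tcp_rot"][2]-yaw; print('travel',d.round(4),'twist',round((w+np.pi)%(2*np.pi)-np.pi,4))
E
python3 - <<'E'
from h import *
c=load('pics/wrist0.npy'); s=state(); R=np.array(c["R"]); o=-R.T@c["t"]; Rt=Ro.from_euler('xyz',s["tcp_rot"])
print('cam in tool',Rt.inv().apply(o-s["eef_pos"]),'axis',Rt.inv().apply(R[2]),c["fx"])
go(452,-261,214,0.172)
E
```

```text
cam in tool [  83.39344182   -0.90212546 -170.87078167] axis [-2.95752679e-01  9.18732704e-04  9.55264104e-01] 325.8495662557361
travel [ 0.3279 -0.2188  0.0004] twist 0.1958
```

>>> {"method": "drive_tool", "body": {"targets": [{"jaw":1,"travel":[0.328,-0.219,0],"twist":0.196},{"jaw":1,"travel":[0.328,-0.219,0],"twist":0.196},{"jaw":1,"travel":[0.328,-0.219,0],"twist":0.196},{"jaw":1,"travel":[0.328,-0.219,0],"twist":0.196},{"jaw":1,"travel":[0.328,-0.219,0],"twist":0.196},{"jaw":1,"travel":[0.328,-0.219,0],"twist":0.196},{"jaw":1,"travel":[0.328,-0.219,0],"twist":0.196},{"jaw":1,"travel":[0.328,-0.219,0],"twist":0.196}]}}

```text
t: 0.82
eef_pos: [417.6, -309.0, 214.7]
tcp_rot: [3.142, -0.0, 0.172]
ft_force: [0.3, -0.7, 0.5]
opening: 0.999
grip_force: 0.0
```

```bash
python3 - <<'E'
from h import *
go(452,-261,214,0.172)
E
```

```text
travel [ 0.0421 -0.0414  0.0007] twist -0.0005
```

>>> {"method": "drive_tool", "body": {"targets": [{"jaw":1,"travel":[0.042,-0.041,0],"twist":0},{"jaw":1,"travel":[0.042,-0.041,0],"twist":0},{"jaw":1,"travel":[0.042,-0.041,0],"twist":0}]}}

```text
t: 1.07
eef_pos: [452.9, -260.3, 214.6]
tcp_rot: [-3.141, -0.0, 0.176]
ft_force: [-1.0, -0.6, 0.3]
opening: 1.001
grip_force: 0.0
```

```bash
python3 - <<'E'
from h import *
c=save('wrist','pics/w1.png'); im=cv2.imread('pics/w1.png'); cv2.imwrite('pics/w1b.png',cv2.resize(im,(800,600),interpolation=cv2.INTER_CUBIC))
print(state()['eef_pos'])
for X in [(451.3,-260.7,50),(570.5,-240,62)]: print(proj(c,X)*800/512)
E
```

```text
[ 451.99152717 -261.77601155  214.52962542]
[398.6286879  270.21140795]
[399.60380649  78.34897263]
```

View pics/w1b.png

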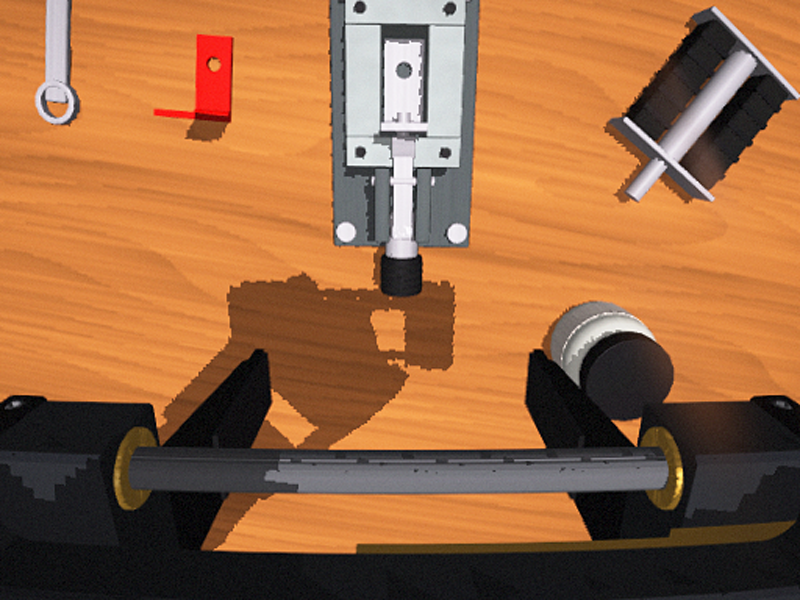

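The knob is directly ahead at (402,275) and the block's near edge runs from (347,167) to (461,167). The bracket leg top is at (404,127) in the pocket. All agree with the prediction to about 2 mm.

```bash
python3 - <<'E'
from h import *
c=load('pics/w1.npy'); k=512/800
P=lambda u,v,z: at(c,u*k-.2,v*k-.2,z)
a,b=P(346,167,62),P(460.5,167,62); print(a,b,np.linalg.norm(a-b))
d=b-a; yaw=np.arctan2(d[0],-d[1]); e=np.array([np.cos(yaw),np.sin(yaw)]); print('yaw',yaw)
m=(a+b)[:2]/2; print('origin',m+50*e)
o=m+50*e
for yw in(yaw,.172):
  e=np.array([np.cos(yw),np.sin(yw)]);print('knob',m-71*e)
print('knob axis from sides', P(402,275,52)); print('knob front/rear tops',P(402,256,62),P(402,296,50))
l,r=P(380,126,100),P(428,126,100);print('leg',l,r,np.linalg.norm(l-r),'exp',o-27*e)
K=m-71*e; go(K[0],K[1],32,.172)
E
```

```text
[ 513.73278696 -216.1879293    62.        ] [ 526.19930593 -286.10460111   62.        ] 71.01939941146895
yaw 0.17645102046955627
origin [ 569.18968984 -242.3694246 ]
knob [ 450.06847283 -263.60937887]
knob [ 450.01369183 -263.29814091]
knob axis from sides [ 449.08602829 -263.19282218   52.        ]
knob front/rear tops [ 464.19637152 -260.38699386   62.        ] [ 433.85585448 -265.95438783   50.        ]
leg [ 540.69826188 -234.30788701  100.        ] [ 545.22606992 -259.66155547  100.        ] 25.754796641873696 exp [ 542.58809019 -246.99056043]
travel [-0.0022  0.0012  0.1825] twist 0.003
```

>>> {"method": "drive_tool", "body": {"targets": [{"jaw":1,"travel":[-0.002,0.001,0.1],"twist":0},{"jaw":1,"travel":[-0.002,0.001,0.1],"twist":0},{"jaw":1,"travel":[-0.002,0.001,0.14],"twist":0},{"jaw":1,"travel":[-0.002,0.001,0.17],"twist":0},{"jaw":1,"travel":[-0.002,0.001,0.182],"twist":0},{"jaw":1,"travel":[-0.002,0.001,0.182],"twist":0},{"jaw":0.5,"travel":[-0.002,0.001,0.182],"twist":0},{"jaw":0,"travel":[-0.002,0.001,0.182],"twist":0}]}}

```text
t: 1.78
eef_pos: [449.7, -265.6, 33.8]
tcp_rot: [3.14, -0.001, 0.171]
ft_force: [0.8, -0.8, -0.0]
opening: 0.911
grip_force: 0.0
```

>>> {"method": "drive_tool", "body": {"targets": [{"jaw":0,"travel":[0,0,0],"twist":0},{"jaw":0,"travel":[0,0,0],"twist":0},{"jaw":0,"travel":[0,0,0],"twist":0},{"jaw":0,"travel":[0,0,0],"twist":0},{"jaw":0,"travel":[0,0,0],"twist":0},{"jaw":0,"travel":[0,0,0],"twist":0}]}}

```text
t: 2.28
eef_pos: [449.5, -264.6, 32.9]
tcp_rot: [3.141, -0.0, 0.172]
ft_force: [0.3, 0.0, -0.4]
opening: 0.498
grip_force: 0.0
```

>>> {"method": "drive_tool", "body": {"targets": [{"jaw":0,"travel":[0,0,0],"twist":0},{"jaw":0,"travel":[0,0,0],"twist":0},{"jaw":0,"travel":[0,0,0],"twist":0},{"jaw":0,"travel":[0,0,0],"twist":0},{"jaw":0,"travel":[0,0,0],"twist":0}]}}

```text
t: 2.7
eef_pos: [449.0, -263.1, 32.5]
tcp_rot: [-3.139, 0.001, 0.171]
ft_force: [1.9, 10.9, 3.0]
opening: 0.287
grip_force: 30.0
```

>>> {"method": "drive_tool", "body": {"targets": [{"jaw":0,"travel":[-0.006,0,0],"twist":0},{"jaw":0,"travel":[-0.012,0,0],"twist":0},{"jaw":0,"travel":[-0.018,0,0],"twist":0},{"jaw":0,"travel":[-0.024,0,0],"twist":0},{"jaw":0,"travel":[-0.029,0,0],"twist":0},{"jaw":0,"travel":[-0.033,0,0],"twist":0},{"jaw":0,"travel":[-0.035,0,0],"twist":0},{"jaw":0,"travel":[-0.035,0,0],"twist":0}]}}

```text
t: 3.37
eef_pos: [414.9, -268.9, 32.5]
tcp_rot: [-3.139, 0.0, 0.171]
ft_force: [9.0, 15.1, 1.7]
opening: 0.285
grip_force: 30.0
```

>>> {"method": "drive_tool", "body": {"targets": [{"jaw":0,"travel":[-0.001,0,0],"twist":0},{"jaw":0,"travel":[-0.002,0,0],"twist":0},{"jaw":0,"travel":[-0.002,0,0],"twist":0}]}}

```text
t: 3.62
eef_pos: [414.4, -269.1, 32.5]
tcp_rot: [-3.14, -0.002, 0.171]
ft_force: [19.0, 19.2, -1.9]
opening: 0.289
grip_force: 30.0
```

Force is rising, so the pin is at its stop. I'll ease forward 4 mm so the catch takes the load, then let go.

>>> {"method": "drive_tool", "body": {"targets": [{"jaw":0,"travel":[0.001,0,0],"twist":0},{"jaw":0,"travel":[0.003,0,0],"twist":0},{"jaw":0,"travel":[0.005,0,0],"twist":0},{"jaw":0,"travel":[0.005,0,0],"twist":0}]}}

```text
t: 3.95
eef_pos: [418.3, -268.3, 32.5]
tcp_rot: [-3.139, 0.0, 0.171]
ft_force: [7.7, 15.4, 3.0]
opening: 0.289
grip_force: 30.0
```

>>> {"method": "drive_tool", "body": {"targets": [{"jaw":1,"travel":[0,0,0],"twist":0},{"jaw":1,"travel":[0,0,0],"twist":0},{"jaw":1,"travel":[0,0,0],"twist":0},{"jaw":1,"travel":[0,0,0],"twist":0},{"jaw":1,"travel":[0,0,-0.03],"twist":0},{"jaw":1,"travel":[0,0,-0.07],"twist":0},{"jaw":1,"travel":[0,0,-0.11],"twist":0},{"jaw":1,"travel":[0,0,-0.15],"twist":0}]}}

```text
t: 4.62
eef_pos: [417.4, -270.0, 184.3]
tcp_rot: [-3.141, 0.001, 0.171]
ft_force: [1.1, -0.8, -0.5]
opening: 0.789
grip_force: 0.0
```

```bash
python3 - <<'E'
from h import *
c=save('wrist','pics/w2.png'); im=cv2.imread('pics/w2.png'); cv2.imwrite('pics/w2b.png',cv2.resize(im[0:220,180:330],None,fx=2.7,fy=2.7,interpolation=cv2.INTER_CUBIC))
print(state()['eef_pos'])
K=np.array([450,-263.4]);e=np.array([np.cos(.174),np.sin(.174)])
for d in (0,31): print(d,[((proj(c,[*(K-(d+q)*e),z])-[180,0])*2.7).round() for q,z in((-13,62),(13,50))])
go(543,-247,200,.174)
E
```

```text
[ 419.61220097 -271.6381156   191.38650578]
0 [array([200., 358.]), array([200., 428.])]
31 [array([200., 449.]), array([200., 512.])]
travel [ 0.1258 -0.0031 -0.0079] twist -0.0023
```

View pics/w2b.png

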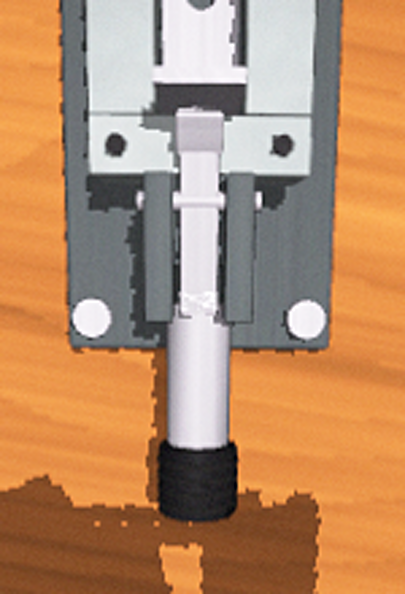

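The knob is parked at (198,480) in the crop, matching the 31 mm prediction, and the catch has dropped. The leg top is centred at about (200,75).

```bash
python3 - <<'E'
from h import *
c=load('pics/w2.npy')
for u in(153,200,247): print(at(c,180+u/2.7-.3,75/2.7-.3,100))
for v in (67,84): print(v,at(c,180+200/2.7-.3,v/2.7-.3,100))
go(543,-247,200,.174); go(543,-247,70,.174)
E
```

```text
[ 540.58787374 -234.69974227  100.        ]
[ 542.71388998 -247.1214595   100.        ]
[ 544.89531857 -259.53369795  100.        ]
67 [ 544.70983504 -246.77611409  100.        ]
84 [ 540.4623036  -247.51102494  100.        ]
travel [ 0.1258 -0.0031 -0.0079] twist -0.0023
travel [ 0.1251 -0.0041  0.1221] twist -0.0023
```

>>> {"method": "drive_tool", "body": {"targets": [{"jaw":1,"travel":[0.125,-0.003,0],"twist":-0.002},{"jaw":1,"travel":[0.125,-0.003,0],"twist":-0.002},{"jaw":1,"travel":[0.125,-0.003,0],"twist":-0.002},{"jaw":1,"travel":[0.125,-0.003,0],"twist":-0.002},{"jaw":1,"travel":[0.125,-0.003,0],"twist":-0.002},{"jaw":1,"travel":[0.125,-0.003,0],"twist":-0.002}]}}

```text
t: 5.17
eef_pos: [539.9, -245.6, 182.1]
tcp_rot: [-3.141, 0.001, 0.174]
ft_force: [-0.1, -0.0, 0.3]
opening: 1.0
grip_force: 0.0
```

```bash
python3 - <<'E'
from h import *
go(543,-247,70,.174)
E
```

```text
travel [0.003  0.002  0.1121] twist 0.0001
```

>>> {"method": "drive_tool", "body": {"targets": [{"jaw":0.6,"travel":[0.003,0.002,0.04],"twist":0},{"jaw":0.6,"travel":[0.003,0.002,0.08],"twist":0},{"jaw":0.6,"travel":[0.003,0.002,0.1],"twist":0},{"jaw":0.6,"travel":[0.003,0.002,0.112],"twist":0},{"jaw":0.4,"travel":[0.003,0.002,0.112],"twist":0},{"jaw":0.4,"travel":[0.003,0.002,0.112],"twist":0},{"jaw":0.4,"travel":[0.003,0.002,0.112],"twist":0},{"jaw":0.4,"travel":[0.003,0.002,0.112],"twist":0}]}}

```text
t: 5.83
eef_pos: [544.4, -247.7, 72.4]
tcp_rot: [3.14, -0.002, 0.174]
ft_force: [0.4, 0.5, 0.4]
opening: 0.494
grip_force: 0.0
```

>>> {"method": "drive_tool", "body": {"targets": [{"jaw":0,"travel":[0,0,0],"twist":0},{"jaw":0,"travel":[0,0,0],"twist":0},{"jaw":0,"travel":[0,0,0],"twist":0},{"jaw":0,"travel":[0,0,0],"twist":0},{"jaw":0,"travel":[0,0,0],"twist":0},{"jaw":0,"travel":[0,0,0],"twist":0}]}}

```text
t: 6.33
eef_pos: [544.0, -247.3, 71.1]
tcp_rot: [3.141, -0.0, 0.174]
ft_force: [-1.0, -0.2, 6.6]
opening: 0.259
grip_force: 30.0
```

>>> {"method": "drive_tool", "body": {"targets": [{"jaw":0,"travel":[0,0,-0.006],"twist":0},{"jaw":0,"travel":[0,0,-0.016],"twist":0},{"jaw":0,"travel":[0,0,-0.032],"twist":0},{"jaw":0,"travel":[0,0,-0.052],"twist":0},{"jaw":0,"travel":[0,0,-0.076],"twist":0},{"jaw":0,"travel":[0,0,-0.1],"twist":0},{"jaw":0,"travel":[0,0,-0.12],"twist":0},{"jaw":0,"travel":[0,0,-0.13],"twist":0}]}}

```text
t: 7.0
eef_pos: [544.4, -247.4, 203.9]
tcp_rot: [3.139, -0.003, 0.174]
ft_force: [0.6, 0.1, -0.9]
opening: 0.259
grip_force: 30.0
```

```bash
python3 - <<'E'
from h import *
c=save('wrist','pics/w3.png')
go(510.4,191.8,200,.194)
E
```

```text
travel [ 0.0422 -0.4387  0.0033] twist -0.0202
```

View pics/w3.png

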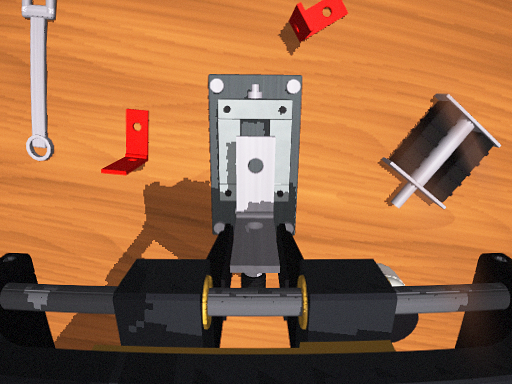

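The bracket is out of the die and held straight, with its foot at (255,170). Next I carry it across.

>>> {"method": "drive_tool", "body": {"targets": [{"jaw":0,"travel":[0.001,-0.012,0],"twist":0},{"jaw":0,"travel":[0.004,-0.036,0],"twist":0},{"jaw":0,"travel":[0.007,-0.068,0],"twist":0},{"jaw":0,"travel":[0.01,-0.104,0],"twist":-0.005},{"jaw":0,"travel":[0.014,-0.14,0],"twist":-0.01},{"jaw":0,"travel":[0.017,-0.176,0],"twist":-0.015},{"jaw":0,"travel":[0.021,-0.212,0],"twist":-0.02},{"jaw":0,"travel":[0.024,-0.248,0],"twist":-0.02}]}}

```text
t: 7.72
eef_pos: [523.2, 3.6, 199.1]
tcp_rot: [-3.141, 0.002, 0.194]
ft_force: [0.3, -0.1, -0.0]
opening: 0.257
grip_force: 30.0
```

```bash
python3 - <<'E'
from h import *
go(510.4,191.8,200,.194)
E
```

```text
travel [ 0.0238 -0.1871 -0.0008] twist 0.0
```

>>> {"method": "drive_tool", "body": {"targets": [{"jaw":0,"travel":[0.004,-0.034,0],"twist":0},{"jaw":0,"travel":[0.009,-0.068,0],"twist":0},{"jaw":0,"travel":[0.013,-0.1,0],"twist":0},{"jaw":0,"travel":[0.017,-0.13,0],"twist":0},{"jaw":0,"travel":[0.021,-0.155,0],"twist":0},{"jaw":0,"travel":[0.023,-0.172,0],"twist":0},{"jaw":0,"travel":[0.024,-0.18,0],"twist":0},{"jaw":0,"travel":[0.024,-0.18,0],"twist":0}]}}

```text
t: 8.38
eef_pos: [512.4, 183.9, 199.4]
tcp_rot: [3.142, 0.002, 0.196]
ft_force: [-0.4, 0.4, -1.8]
opening: 0.259
grip_force: 30.0
```

```bash
python3 - <<'E'
from h import *
c=save('wrist','pics/w4.png')
print(state()['eef_pos']); go(510.4,191.8,46,.194)
E
```

```text
[512.72165872 182.85585669 199.64495392]
travel [-0.0003 -0.0093  0.1536] twist 0.0013
```

View pics/w4.png

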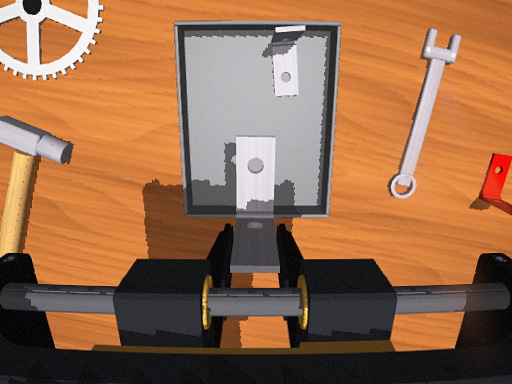

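The tray is below, with the finished bracket at (285,75). The spot for ours is clear, so I lower it.

>>> {"method": "drive_tool", "body": {"targets": [{"jaw":0,"travel":[0,-0.005,0.02],"twist":0},{"jaw":0,"travel":[0,-0.009,0.05],"twist":0},{"jaw":0,"travel":[0,-0.009,0.08],"twist":0},{"jaw":0,"travel":[0,-0.009,0.11],"twist":0},{"jaw":0,"travel":[0,-0.009,0.13],"twist":0},{"jaw":0,"travel":[0,-0.009,0.142],"twist":0},{"jaw":0,"travel":[0,-0.009,0.148],"twist":0},{"jaw":0,"travel":[0,-0.009,0.149],"twist":0}]}}

```text
t: 9.1
eef_pos: [511.4, 190.2, 50.5]
tcp_rot: [3.141, 0.002, 0.193]
ft_force: [-1.1, -0.7, -0.4]
opening: 0.259
grip_force: 30.0
```

>>> {"method": "drive_tool", "body": {"targets": [{"jaw":0,"travel":[0,0,0.001],"twist":0},{"jaw":0,"travel":[0,0,0.002],"twist":0},{"jaw":0,"travel":[0,0,0.003],"twist":0},{"jaw":0,"travel":[0,0,0.004],"twist":0},{"jaw":0,"travel":[0,0,0.004],"twist":0}]}}

```text
t: 9.52
eef_pos: [511.9, 191.3, 47.9]
tcp_rot: [3.142, -0.001, 0.194]
ft_force: [0.1, 1.0, -1.3]
opening: 0.259
grip_force: 30.0
```

>>> {"method": "drive_tool", "body": {"targets": [{"jaw":0,"travel":[0,0,0.001],"twist":0},{"jaw":0,"travel":[0,0,0.002],"twist":0},{"jaw":0,"travel":[0,0,0.002],"twist":0}]}}

```text
t: 9.77
eef_pos: [511.7, 191.4, 45.5]
tcp_rot: [3.142, 0.0, 0.194]
ft_force: [-0.8, 0.2, -0.0]
opening: 0.258
grip_force: 30.0
```

>>> {"method": "drive_tool", "body": {"targets": [{"jaw":0,"travel":[0,0,0.001],"twist":0},{"jaw":0,"travel":[0,0,0.001],"twist":0},{"jaw":0,"travel":[0,0,0.001],"twist":0}]}}

```text
t: 10.02
eef_pos: [511.8, 191.4, 45.1]
tcp_rot: [3.142, -0.0, 0.194]
ft_force: [-1.4, -0.4, 5.7]
opening: 0.258
grip_force: 30.0
```

Contact is at 45.1 mm with 5.7 N, as predicted. Now release and rise.

>>> {"method": "drive_tool", "body": {"targets": [{"jaw":0.6,"travel":[0,0,0],"twist":0},{"jaw":0.6,"travel":[0,0,0],"twist":0},{"jaw":0.6,"travel":[0,0,0],"twist":0},{"jaw":0.6,"travel":[0,0,0],"twist":0},{"jaw":0.6,"travel":[0,0,-0.03],"twist":0},{"jaw":0.6,"travel":[0,0,-0.07],"twist":0},{"jaw":0.6,"travel":[0,0,-0.11],"twist":0},{"jaw":0.6,"travel":[0,0,-0.15],"twist":0}]}}

```text
t: 10.68
eef_pos: [511.4, 191.2, 196.2]
tcp_rot: [3.141, 0.001, 0.194]
ft_force: [1.0, -0.7, -0.1]
opening: 0.597
grip_force: 0.0
```

>>> {"method": "drive_tool", "body": {"targets": [{"jaw":0.6,"travel":[0,0,0],"twist":0},{"jaw":0.6,"travel":[0,0,0],"twist":0},{"jaw":0.6,"travel":[0,0,0],"twist":0},{"jaw":0.6,"travel":[0,0,0],"twist":0}]}}

```text
t: 11.02
eef_pos: [511.2, 191.2, 193.2]
tcp_rot: [3.141, 0.002, 0.194]
ft_force: [0.2, 0.2, -0.2]
opening: 0.597
grip_force: 0.0
```

```bash
python3 - <<'E'
from h import *
w=save('wrist','pics/w5.png')['frame']; t=save('top','pics/t5.png')['frame']
o=np.zeros((595,780,3),np.uint8); o[:300,:400]=cv2.resize(w,(400,300)); o[:595,402:780]=cv2.resize(t[165:250,322:376],None,fx=7,fy=7,interpolation=2)
cv2.imwrite('pics/f.png',o[:,:,::-1])
E
```

```text
(no output)
```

View pics/f.png

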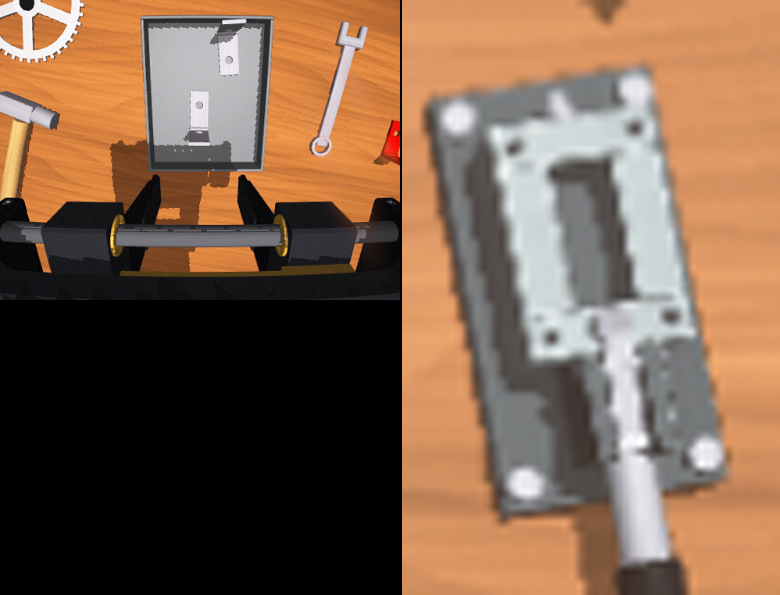

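The bracket stands in the tray at (199,115), the pocket is empty, and the pin is still parked with the knob out at (650,580).

```bash
python3 -c "
from cell import job_done
print(job_done())"
```

```text
the job is handed in; nothing more can be done
None
```

The job is handed in: the pin is parked on its catch, the bracket was set down gently and stands in the tray with the finished one, and nothing else on the bench was touched (11 s of the 48 s used; no verdict was returned).

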